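# Clamp the plaque blank on the router bed

### The arm

A 6-joint arm with a two-finger parallel gripper is mounted at the origin on the work surface. World frame = base frame: x ahead of the robot, y to its left, z up, the work surface at z = 0. Lengths are in mm, angles in rad, forces in N, time in s.
With the tool pointing down it reaches from about 350 to 875 mm from the base axis. Payload 4.2 kg.
Tool frame: the origin (TCP) lies at the very end of the fingers, on their centre line; the grasp point (between the pads) lies 19 mm behind it; z points along the fingers, y is the direction in which the jaws open and shut (so a half turn about z gives the same grasp; the last joint's range is limited). The gripper opens to 85 mm and grips with 20 to 120 N. Pads are 22 mm wide; open, the fingers measure 114 mm over their backs; the gripper's body (76 mm by 85 mm) begins 54 mm behind the grasp point. The pads swing forward as they close: fully open they stand 13 mm farther back than shut.
Start: joints at [-0.854, 0.385, 0.008, 0, -1.194, -0.259], TCP at [276.246, -560.613, 231.312] pointing down, gripper open.
Joint ranges: [-3.14, 3.14], [-1.21, 2.06], [-1.07, 1.41], [-3.16, 2.05], [-2.99, -0.16], [-3.1, 3.1]. Speed limits (rad/s): [2.79, 2.79, 3.14, 3.14, 3.14, 3.14].

### API

Orientations are given as a unit quaternion [x, y, z, w].
In Python, from bench import arm gives the robot as it stands.
- The arm moves only by the tool apply_moves, never from a script. Its argument "plan" is one flat list of numbers, 5 for each row, row after row: the gripper's target within -1 to 1 (shut at 1, half-way at 0, fully open at -1), then the shift along the world's x, y, z in m, then the turn about the world's z in degrees. A call has 1 to 8 rows; each row is the pose to reach, as a shift and turn from the pose commanded when the call began; what a row does not reach only later rows make up. A row lasts 1/12 s, in which the tool goes at most 41.7 mm and 7.16 degrees, less where a joint would pass 70% of its speed; a pose out of reach is approached as far as the arm can. A call with a gripper value outside its range is refused whole. The fingers move at their own pace and stop on an object; the grip force is fixed at half the most. Time passes only in rows, so rows that repeat a pose let the fingers close. It gives the time, the measured TCP pose, the force and the opening at its end, in the units of the state.
- arm.read_state(): the state, without advancing time (a new reading comes with each control period).
- arm.get_image(name): name is "side" or "top" or "wrist"; returns a dict with "color" (420x560x3 uint8, red, green, blue), "range_z" (420x560 float32, mm along the optical axis (not along the pixel's ray), 0 where there is no reading), "camera_matrix" (3x3 intrinsics, pixels), "camera_from_world" (4x4, takes a point from world to camera coordinates); the wrist camera has in their place "mount" (4x4, takes a point from camera to tool coordinates, whose origin is the TCP and whose axes are the flange's). Camera axes: x right, y down, z forward; pixel columns grow to the right and rows downward; lengths in mm; the calibration is good to about 2 mm. The wrist camera is an equidistant fisheye: a pixel r from the principal point sees the ray r / f radians off the axis. A picture is of the moment at which its call begins: read the wrist's pose just before it.
- arm.job_done(): hands the job in, once; it reports no verdict.
The state is a dict: "clock": time; "joints": joint angles; "joint_vel": joint speeds; "joint_efforts": joint torques, N m; "position": TCP position; "ee_rot": TCP orientation; "contact_force": force on the tool from outside, world axes, zero at the start; "wrist_torque": the same for the moment, N m; "gripper_width": finger opening in mm.
Only numpy, scipy, OpenCV 4.12 (cv2) and the standard library are available. Lean on these libraries where they do the work, as an engineer would, in place of code of your own. Each camera call takes 0.05 s, during which the arm holds its last target.

### The job

Get the plywood blank clamped down for engraving: with the back of a finger, swing the steel clamp strap round over the blank until it stands square to the blank's edge, then push the orange cam lever all the way down so that the strap grips the wood. Nothing is to be picked up or pinched; leave the blank seated at its fences and do not disturb the things lying about.

Things in the scene. Friction and masses are not known exactly. Their poses are not given: they have to be found in the camera images.
- bed: Aluminium T-slot bed of a small router, fixed on the table: plate 260 (x) x 240 (y) x 18 mm high with three 12 mm slots along its y. Origin: centre of its underside, on the table. Dark hardwood fences, 10 mm high, stand on it along the blank's +y side and +x end. It does not move.
- blank: Loose plywood plaque blank, 150 (x) x 66 (y) x 18 mm, 0.13 kg, lying on the bed against its fences, its axes along the bed's. Origin: centre of its underside; it is about (0, 71, 18) mm in the bed's frame, so its top is 36 mm above the table and its clamping edge is at bed y = 38 mm.
- stud (a point): Point on the upright axis (bed z) of the clamp's stud about which strap and lever swing together, at bed (0, -5, 48) mm: half-way up the side of the strap. The spot does not move.
- strap_swing (a joint): Swing of the strap and lever about the stud, rad. 0: strap square over the blank, nose pointing along bed +y. Positive: turned counter-clockwise seen from above; it is parked at 1.1 to 1.7, nose pointing roughly along bed -x. Goes from -0.6 to 2.0 with no stop at 0; stays where left, friction 0.12 N m (about 2.5 N at 50 mm).
- strap: Steel clamp strap, a bar 26 mm wide and 14 mm thick. Origin: foot of its heel, on the bed 44 mm behind the stud axis; its y points from heel to nose. The bar runs to 64 mm ahead of the stud axis; while loose its underside is 41 mm and its top 55 mm above the table, and the pad under the nose clears the blank by 2 to 3 mm. The lever tilts the nose down: it touches at about 0.6 rad of lever, 17 N when fully down.
- strap_nose (a point): Middle of the nose end of the strap, on its top edge, 64 mm from the stud axis.
- lever (a joint): Cam lever angle, rad. 0: fully raised, 55 degrees (0.96 rad) above level; grows as it is pushed down; 0.96: level, fully down, at a dead stop. Starts at 0 to 0.15, stays where left; stays down under the clamping load too; takes about 3 to 5 N at its end.
- lever_pad (a point): Point on the upper face of the orange cam lever, 85 mm along it from its pivot. The lever is a paddle 22 mm wide and 11 mm thick, upper face 7.5 mm above the pivot line, orange from 28 to 102 mm from the pivot. The pivot crosses the stud axis 67 mm above the table; the lever points the other way from the nose (along the strap's -y), rising from the pivot, and its end comes down and outward.
- offcut: Loose wood offcut 45 x 30 x 18 mm on the bed, to be left alone. Origin: centre of its underside.
- glue: White glue bottle with orange cap, 54 mm across, 140 mm high, standing on the table beyond the blank, to be left alone. Origin: centre of its underside.
- driver: Screwdriver 170 mm long lying on the table at the bed's -y side, to be left alone. Origin: underside, its x axis along it.
- bridge: Pale wooden truss bridge model 44 x 120 x 44 mm on the table at the bed's far (+x) side, to be left alone. Origin: centre of its underside.
Not all that is in view belongs to the job. Of the things like the blank, leave any that is blue, purple or turquoise; of the rest the larger one is meant.

How it is judged (in metres and radians):
On the way, in this order (a step that is already met when the one before it is completed fails the run):
1. the strap stands square over the blank (within 0.17 rad) with the lever still up (value of joint strap_swing between -0.17 and 0.17 rad and value of joint lever below 0.45 rad), for 0.2 s.
2. the cam lever is pushed fully down (within 0.08 rad) (value of joint strap_swing between -0.17 and 0.17 rad and value of joint lever above 0.88 rad), for 0.2 s.
At the end, for the whole second after the job is handed in: The strap stands square over the blank within 0.17 rad (10 degrees), the cam lever is within 0.08 rad of level, the strap presses the blank with over 8 N, the blank lies within 6 mm of where it was seated, the things around within 20 mm of where they were, and all is at rest (all of step 2 and contact force between strap and blank above 8 N and distance of blank from where it was at the start of the episode below 0.006 m and linear speed of blank below 0.01 m/s and velocity of joint lever between -0.05 and 0.05 rad/s and velocity of joint strap_swing between -0.05 and 0.05 rad/s and distance of each of offcut, glue, driver, bridge from where it was at the start of the episode below 0.02 m); the robot touches nothing.
It fails at once if the cam lever is pushed down before the strap is over the blank (value of joint lever above 0.5 rad and value of joint strap_swing above 0.35 rad).
It fails at once if the blank is lifted or knocked from its fences (over 8 mm) (distance of blank from where it was at the start of the episode above 0.008 m).
It fails at once if a bystander is lifted, carried or shoved (over 20 mm) (distance of any of offcut, glue, driver, bridge from where it was at the start of the episode above 0.02 m).
It fails at once if the glue bottle is tipped (angle between glue's own z axis and vertical above 0.3 rad).
It also fails if it takes over 51 s, if anything falls off the work surface, if the arm or the gripper's body presses on something with over 40 N, if the wrist force passes 120 N, or if a joint passes its speed limit or range.

## Working session

There is one attempt and no reset: what is moved stays moved. The work goes in short steps, Python scripts to look and compute and a tool call to move; the robot and the scene stay as the last step left them, time stands still between calls to the robot, and variables do not carry over. Pictures are saved under pics/ and viewed, and the job is handed in when it is done.

Besides the shell and the picture viewer there is one more tool, called after "Emit:" as name(argument=value, ...), one argument or row to a line, values as JSON. apply_moves: Moves the arm, as the interface text tells. Its arguments: {"type":"object","properties":{"plan":{"type":"array","items":{"type":"number"}}},"required":["plan"]}

```bash
mkdir -p pics; ls
cat > h.py <<'E'
import numpy as np, cv2
from bench import arm
def snap(n,fn):
    d=arm.get_image(n); cv2.imwrite(fn,cv2.cvtColor(d["color"],cv2.COLOR_RGB2BGR)); return d
def pts(d):
    z=d["range_z"];K=np.array(d["camera_matrix"]);v,u=np.indices(z.shape)
    P=np.stack([(u-K[0,2])/K[0,0]*z,(v-K[1,2])/K[1,1]*z,z],-1)
    T=np.linalg.inv(np.array(d["camera_from_world"]));return P@T[:3,:3].T+T[:3,3]
E
python3 - <<'E'
from h import *
import pickle
D={n:snap(n,f"pics/{n}0.png") for n in("top","side")}
pickle.dump(D,open("d0.pkl","wb"))
s=arm.read_state();print(s)
for n in D: print(D[n]["camera_matrix"],np.linalg.inv(D[n]["camera_from_world"]).round(3))
E
```

```text
pics
{'clock': 0.1, 'joints': array([-8.54379570e-01,  3.85506235e-01,  6.78097528e-03, -4.39821237e-04,
       -1.19401661e+00, -2.58615574e-01]), 'joint_vel': array([-0.00266708, -0.00164861,  0.00196742,  0.00093037, -0.00074647,
       -0.00029263]), 'joint_efforts': array([-5.56799187e-04, -3.93319416e+01,  1.88929868e+01,  4.19797987e+00,
       -2.61272566e-03,  1.51038341e-05]), 'position': array([ 276.03329526, -560.1645286 ,  230.32145619]), 'ee_rot': array([-2.26827821e-01,  9.73934367e-01,  9.55193963e-04, -2.75085992e-04]), 'contact_force': array([ 1.01701756, -0.17495415,  0.05308648]), 'wrist_torque': array([-0.04558317,  0.01504152, -0.02105531]), 'gripper_width': 85.62176758316964}
[[401.24493392   0.         275.70672897]
 [  0.         401.24493392 207.96090651]
 [  0.           0.           1.        ]] [[-1.100000e-02 -9.810000e-01  1.950000e-01  3.851070e+02]
 [-1.000000e+00  1.100000e-02  1.000000e-03  1.051750e+02]
 [-3.000000e-03 -1.950000e-01 -9.810000e-01  1.005685e+03]
 [ 0.000000e+00  0.000000e+00  0.000000e+00  1.000000e+00]]
[[501.57542216   0.         278.06280646]
 [  0.         501.57542216 209.71977574]
 [  0.           0.           1.        ]] [[-9.33000e-01 -2.25000e-01  2.82000e-01  2.94162e+02]
 [-3.61000e-01  5.99000e-01 -7.15000e-01  8.19331e+02]
 [-8.00000e-03 -7.68000e-01 -6.40000e-01  7.23024e+02]
 [ 0.00000e+00  0.00000e+00  0.00000e+00  1.00000e+00]]
```

View pics/top0.png

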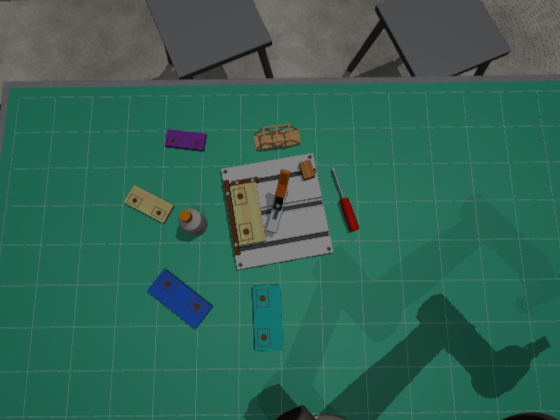

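View pics/side0.png

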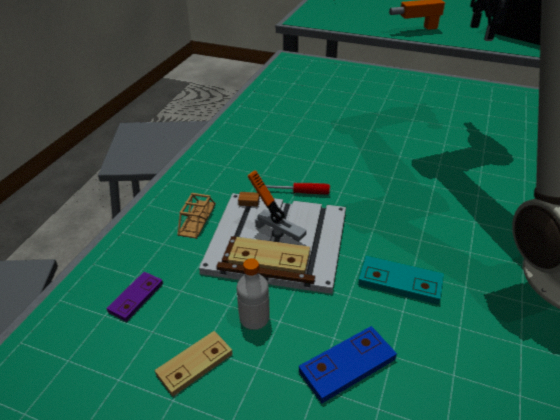

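Run:
```python
from h import *
import pickle
D=pickle.load(open("d0.pkl","rb"))
P=pts(D["top"]); c=D["top"]["color"]
hsv=cv2.cvtColor(c,cv2.COLOR_RGB2HSV)
S=np.zeros(c.shape[:2],bool);S[140:285,205:345]=1
print(np.median(P[300:340,300:320,2]), np.median(P[250:258,270:290,2]),np.median(P[210:215,240:250,2]))
def rect(m,name):
    q=P[m];r=cv2.minAreaRect(q[:,:2].astype(np.float32));print(name,m.sum(),r,np.median(q[:,2]));print(cv2.boxPoints(r).round(1).tolist())
gray=(hsv[...,1]<40)&(hsv[...,2]>90)
bm=S&(P[...,2]>10)&(P[...,2]<24)&gray
rect(bm,"bed")
bl=S&(P[...,2]>30)&(P[...,2]<40)&(hsv[...,1]>40)&(hsv[...,2]>130)&(hsv[...,0]>14)&(hsv[...,0]<35)
_,lab,st,_=cv2.connectedComponentsWithStats(bl.astype(np.uint8));k=1+st[1:,4].argmax()
rect(lab==k,"blank")
ora=S&(hsv[...,0]<14)&(hsv[...,1]>180)&(hsv[...,2]>120)&(P[...,2]>60)
rect(ora,"lever"); q=P[ora]; print(q.min(0),q.max(0))
st_=S&(P[...,2]>46)&(P[...,2]<60)&gray
rect(st_,"strap")
gl=(P[...,2]>60)&(np.indices(S.shape)[1]<220)&(np.indices(S.shape)[1]>170)&(np.indices(S.shape)[0]>190)&(np.indices(S.shape)[0]<245)
rect(gl,"glue")
sm=np.zeros_like(S);sm[180:228,118:178]=1
rect(sm&(hsv[...,0]<35)&(hsv[...,0]>14)&(hsv[...,2]>130)&(P[...,2]>8),"smallblank")
im=cv2.cvtColor(c,cv2.COLOR_RGB2BGR)[145:285,115:345]
cv2.imwrite("pics/crop0.png",cv2.resize(im,None,fx=3.4,fy=3.4,interpolation=cv2.INTER_CUBIC))
```

```text
1.635339878505249 18.479199591345832 37.35746198916627
bed 5416 ((583.9287109375, 79.41744995117188), (259.44683837890625, 293.6065979003906), 9.605818748474121) 18.600123283118364
[[431.5, 202.5], [480.5, -87.0], [736.2999877929688, -43.70000076293945], [687.2999877929688, 245.8000030517578]]
blank 895 ((566.80126953125, 175.04388427734375), (145.35897827148438, 61.945796966552734), 9.642427444458008) 36.62963914230329
[[490.0, 193.39999389648438], [500.29998779296875, 132.3000030517578], [643.5999755859375, 156.6999969482422], [633.2999877929688, 217.8000030517578]]
lever 2 ((640.6708984375, 80.86738586425781), (6.975537300109863, 0.0), -107.15453338623047) 146.6271257982434
[[641.7000122070312, 84.19999694824219], [641.7000122070312, 84.19999694824219], [639.5999755859375, 77.5], [639.5999755859375, 77.5]]
[639.6421236   77.53477887 146.06897332] [641.69955943  84.19999923 147.18527828]
strap 213 ((569.8693237304688, 104.3126449584961), (25.153274536132812, 107.18559265136719), 73.97669219970703) 55.30752680086357
[[514.9000244140625, 107.0], [617.9000244140625, 77.4000015258789], [624.9000244140625, 101.5999984741211], [521.7999877929688, 131.1999969482422]]
glue 484 ((481.3819580078125, 207.16612243652344), (275.45709228515625, 52.98979949951172), 57.54042434692383) 99.66431959103983
[[385.1000061035156, 105.19999694824219], [429.79998779296875, 76.69999694824219], [577.7000122070312, 309.20001220703125], [532.9000244140625, 337.6000061035156]]
smallblank 497 ((516.2708129882812, 284.64410400390625), (442.07781982421875, 47.11708068847656), 59.92269515991211) 14.480814355935081
[[385.1000061035156, 105.19999694824219], [425.8999938964844, 81.5999984741211], [647.4000244140625, 464.1000061035156], [606.7000122070312, 487.70001220703125]]
```

View pics/crop0.png

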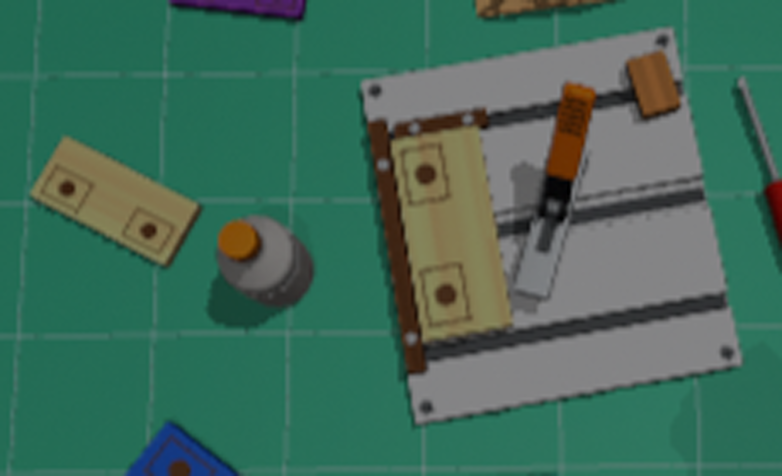

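The blank candidates in the top view are:
- **(245,210):** pale plywood on the bed, about 150 x 66 mm.
- **(148,204):** pale plywood on the table, smaller.
- **(180,298) blue, (186,140) purple, (267,318) turquoise:** excluded by colour.

The one on the bed is meant. It is the larger of the two pale ones and sits at its fences, and the crop confirms this. Bed yaw is about 9.6°, the stud is at about (579,100), and the strap points along 164°, so the swing is about 1.12 rad.

I'll travel high with the gripper shut.

Emit:
apply_moves(
  plan=[1,0.015,0.039,0,6,1,0.03,0.078,0,12,1,0.045,0.117,0,18,1,0.06,0.156,0,24,1,0.075,0.195,0,30,1,0.09,0.234,0,36,1,0.105,0.273,0,42,1,0.115,0.3,0,48],
)

```text
clock: 0.77
position: [391.5, -257.9, 231.2]
ee_rot: [-0.606, 0.795, 0.0, 0.0]
contact_force: [0.2, 0.4, -1.0]
gripper_width: -0.4
```

Emit:
apply_moves(
  plan=[1,0.015,0.039,0,6,1,0.03,0.078,0,12,1,0.045,0.117,0,18,1,0.06,0.156,0,24,1,0.075,0.195,0,30,1,0.09,0.234,0,36,1,0.105,0.273,0,42,1,0.115,0.3,0,48],
)

```text
clock: 1.43
position: [506.9, 42.4, 231.1]
ee_rot: [0.877, -0.48, -0.0, -0.0]
contact_force: [0.0, -1.0, -0.5]
gripper_width: -0.1
```

Emit:
apply_moves(
  plan=[1,0.01,0.02,0,6,1,0.013,0.031,0,12,1,0.013,0.031,0,18,1,0.013,0.031,0,24,1,0.013,0.031,0,30,1,0.013,0.031,0,36,1,0.013,0.031,0,41.8,1,0.013,0.031,0,41.8],
)

```text
clock: 2.1
position: [518.9, 70.4, 230.8]
ee_rot: [0.99, -0.138, -0.0, 0.0]
contact_force: [0.1, -0.3, -0.8]
gripper_width: 0.2
```

Run:
```python
from h import *
from scipy.spatial.transform import Rotation as R
s=arm.read_state();print(s['clock'],s['position'],R.from_quat(s['ee_rot']).as_matrix().round(3).tolist(),s['contact_force'],s['gripper_width'],s['joints'])
snap("side","pics/side1.png");snap("top","pics/top1.png")
```

```text
2.1 [518.91376755  70.35453193 230.84556103] [[0.962, -0.274, -0.001], [-0.274, -0.962, -0.0], [-0.001, 0.001, -1.0]] [ 0.14761844 -0.31422058 -0.83242198] 0.1976247068468474 [ 4.44724710e-01  2.13227718e-01 -2.38498996e-01 -2.59382142e-04
 -1.12010771e+00  8.49106171e-01]
```

View pics/side1.png

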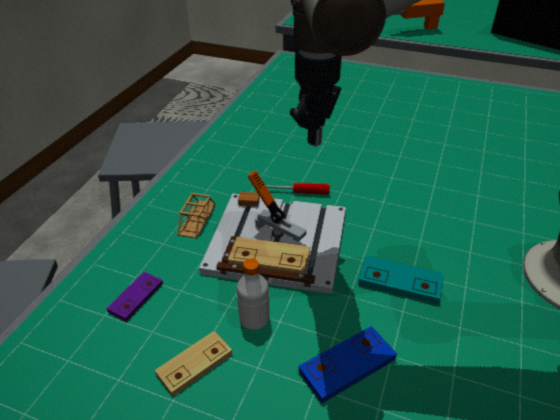

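The view shows the gripper shut and above the clamp, with its tip at about (315,140), and the scene undisturbed. I'll descend beside the strap.

Emit:
apply_moves(
  plan=[1,0,0,-0.035,0,1,0,0,-0.07,0,1,0,0,-0.105,0,1,0,0,-0.14,0,1,0,0,-0.165,0,1,0,0,-0.18,0,1,0,0,-0.186,0,1,0,0,-0.186,0],
)

```text
clock: 2.87
position: [518.5, 70.0, 43.9]
ee_rot: [0.99, -0.14, -0.001, 0.001]
contact_force: [-0.6, -0.3, -0.1]
gripper_width: -0.1
```

Run:
```python
from h import *
s=arm.read_state();print(s['position'],s['contact_force'])
i=snap("side","pics/side2.png")["color"]
cv2.imwrite("pics/side2c.png",cv2.resize(cv2.cvtColor(i,cv2.COLOR_RGB2BGR)[100:300,190:390],None,fx=3,fy=3))
```

```text
[518.47402994  69.98526754  43.88807154] [-0.56312895 -0.32819253 -0.07823023]
```

View pics/side2c.png

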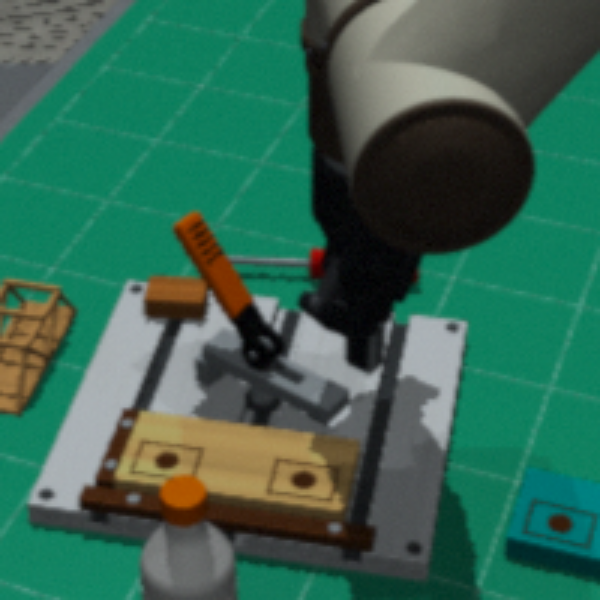

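The finger is behind the strap at about (365,350) in the crop, with the strap nose at (335,400). Now a slow sweep.

Emit:
apply_moves(
  plan=[1,0.001,0.005,0,0,1,0.002,0.01,0,0,1,0.003,0.014,0,0,1,0.004,0.0165,0,0,1,0.0035,0.0215,0,-5,1,0.003,0.0265,0,-10,1,0.003,0.0315,0,-15,1,0.003,0.0365,0,-20],
)

```text
clock: 3.58
position: [522.1, 106.8, 45.8]
ee_rot: [0.95, -0.311, 0.0, 0.0]
contact_force: [1.0, -2.3, -0.6]
gripper_width: 0.2
```

Run:
```python
from h import *
s=arm.read_state();print(s['position'],s['contact_force'])
for n in("side","top"):
  i=cv2.cvtColor(snap(n,"pics/x.png")["color"],cv2.COLOR_RGB2BGR)
  i=i[100:300,190:390] if n=="side" else i[130:280,200:350]
  cv2.imwrite(f"pics/{n}3c.png",cv2.resize(i,(600,600)))
```

```text
[522.13475388 106.84015233  45.81570632] [ 1.01635528 -2.26237089 -0.56683151]
```

View pics/side3c.png

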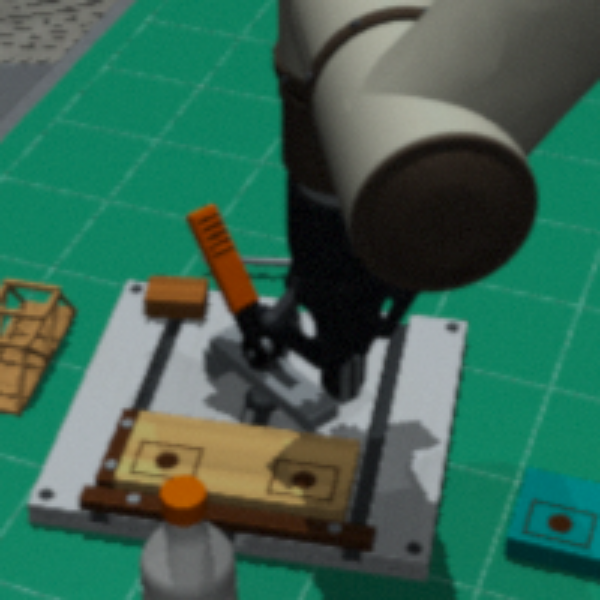

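View pics/top3c.png

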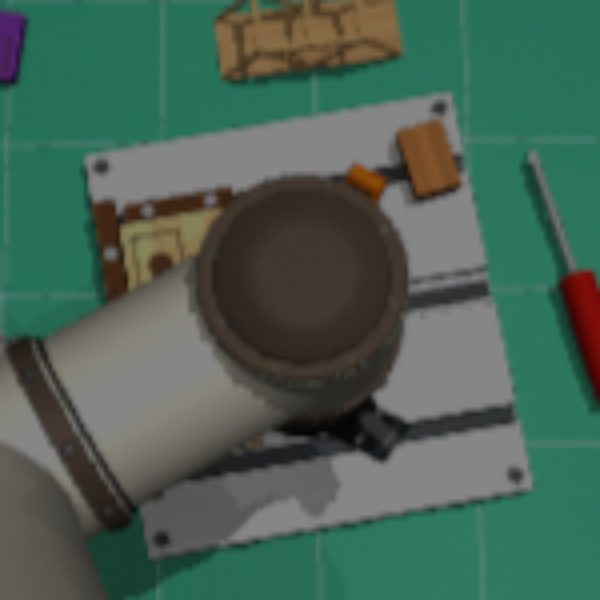

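Emit:
apply_moves(
  plan=[1,0.001,0.005,0,-5,1,0.002,0.01,0,-10,1,0.004,0.0145,0,-15,1,0.006,0.019,0,-20,1,0.0085,0.0235,0,-25,1,0.011,0.0275,0,-30,1,0.0135,0.0305,0,-34,1,0.0135,0.0305,0,-34],
)

```text
clock: 4.35
position: [535.2, 137.8, 45.4]
ee_rot: [0.82, -0.573, -0.0, 0.0]
contact_force: [-1.7, 1.4, 0.8]
gripper_width: -0.0
```

Run:
```python
from h import *
s=arm.read_state();print(s['position'],s['contact_force'])
for n in("side",):
  i=cv2.cvtColor(snap(n,"pics/x.png")["color"],cv2.COLOR_RGB2BGR)
  i=i[100:300,190:390]
  cv2.imwrite(f"pics/{n}4c.png",cv2.resize(i,(600,600)))
```

```text
[535.17929753 137.82610374  45.42517756] [-1.67525903  1.37421166  0.77656279]
```

View pics/side4c.png

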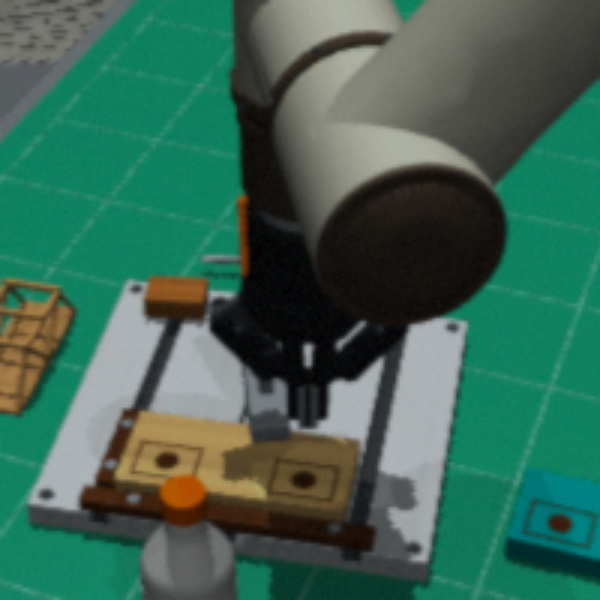

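```bash
cat > m.py <<'E'
from h import *
def strap(tag):
    d=arm.get_image("side");P=pts(d);h=cv2.cvtColor(d["color"],cv2.COLOR_RGB2HSV)
    m=np.zeros(h.shape[:2],bool);m[215:250,262:300]=1
    m&=(P[...,2]>50)&(P[...,2]<62)&(h[...,1]<60)&(h[...,2]>60)
    _,lab,st,_=cv2.connectedComponentsWithStats(m.astype(np.uint8));k=1+st[1:,4].argmax();m=lab==k
    q=P[m];r=cv2.minAreaRect(q[:,:2].astype(np.float32));print(m.sum(),r,cv2.boxPoints(r).round(1).tolist(),np.median(q[:,2]))
    i=cv2.cvtColor(d["color"],cv2.COLOR_RGB2BGR);i[m]=(0,0,255)
    cv2.imwrite(f"pics/{tag}.png",cv2.resize(i[150:300,190:390],(800,600)))
E
python3 -c "
from m import *
strap('m4')"
```

```text
205 ((563.427001953125, 134.0682373046875), (26.006120681762695, 61.107521057128906), 23.865306854248047) [[539.2000122070312, 156.6999969482422], [563.9000244140625, 100.9000015258789], [587.7000122070312, 111.4000015258789], [563.0, 167.3000030517578]] 53.98771190280411
```

View pics/m4.png

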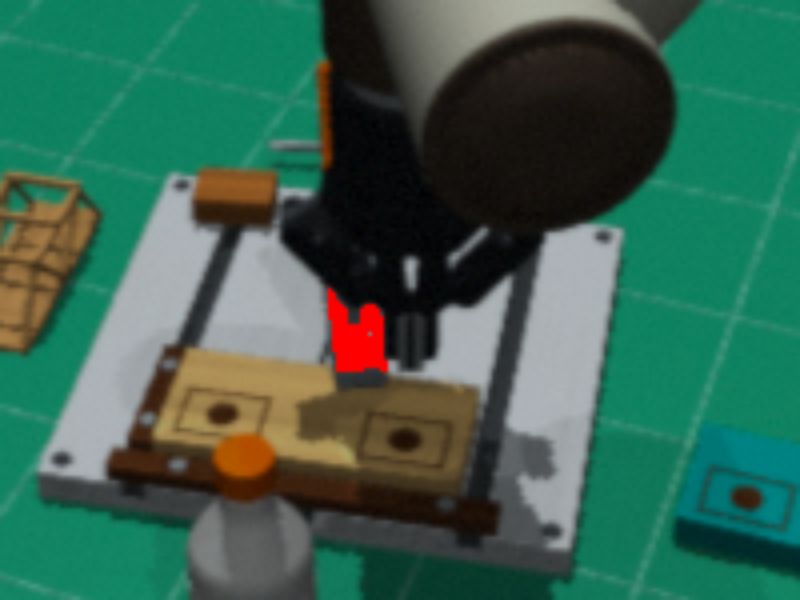

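Emit:
apply_moves(
  plan=[1,0.0015,0.0015,0,-2.5,1,0.003,0.0033,0,-5,1,0.0047,0.005,0,-7,1,0.0064,0.0064,0,-9,1,0.008,0.0078,0,-11.5,1,0.0103,0.0094,0,-14,1,0.0103,0.0094,0,-14,1,0.0103,0.0094,0,-14],
)

```text
clock: 5.12
position: [545.9, 146.8, 45.3]
ee_rot: [0.744, -0.668, -0.0, -0.0]
contact_force: [-1.7, 1.0, 0.9]
gripper_width: -0.3
```

```bash
python3 -c "
from m import *
s=arm.read_state();print(s['position'],s['contact_force'])
strap('m5')"
```

```text
[545.92826298 146.7992882   45.31007195] [-1.71475032  1.03407794  0.89796854]
147 ((571.4239501953125, 143.8306121826172), (22.487564086914062, 46.91823959350586), 11.765528678894043) [[555.5999755859375, 164.5], [565.2000122070312, 118.5999984741211], [587.2000122070312, 123.19999694824219], [577.5999755859375, 169.10000610351562]] 53.81388216447715
```

View pics/m5.png

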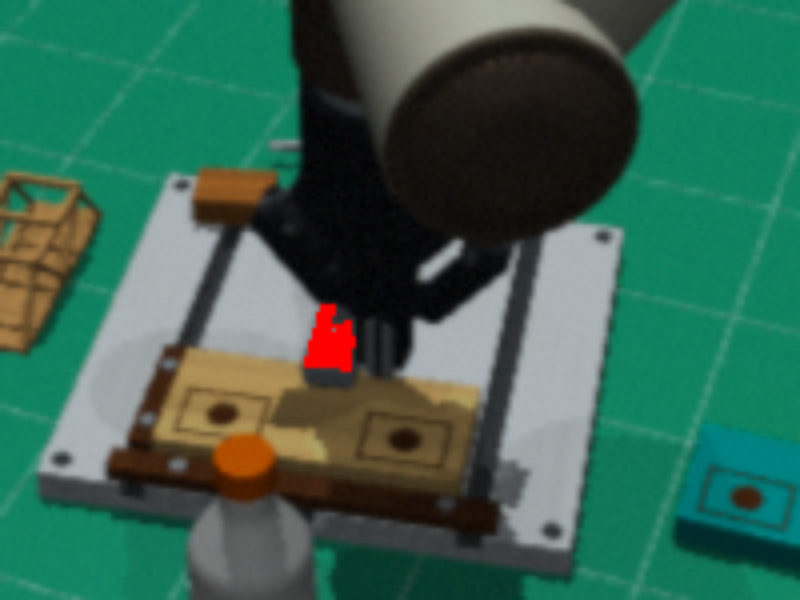

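Nearly square: about 0.03 rad left. I'll back off and raise, then verify.

Emit:
apply_moves(
  plan=[1,-0.015,-0.003,0,0,1,-0.03,-0.005,0,0,1,-0.04,-0.007,0.03,0,1,-0.06,-0.01,0.065,0,1,-0.085,-0.014,0.1,0,1,-0.11,-0.018,0.135,0,1,-0.14,-0.024,0.16,0,1,-0.15,-0.025,0.165,0],
)

```text
clock: 5.83
position: [395.7, 121.6, 215.1]
ee_rot: [0.744, -0.668, 0.001, -0.005]
contact_force: [0.1, 0.2, -0.4]
gripper_width: -0.1
```

```bash
python3 -c "
from m import *
s=arm.read_state();print(s['position'],s['contact_force'])
strap('m6')
d=arm.get_image('top');P=pts(d);i=cv2.cvtColor(d['color'],cv2.COLOR_RGB2BGR)
h=cv2.cvtColor(d['color'],cv2.COLOR_RGB2HSV)
S=np.zeros(h.shape[:2],bool);S[160:260,225:330]=1
m=S&(P[...,2]>46)&(P[...,2]<60)&(h[...,1]<40)&(h[...,2]>90)
r=cv2.minAreaRect(P[m][:,:2].astype(np.float32));print(r,cv2.boxPoints(r).round(1).tolist())
m=S&(P[...,2]>75)&(h[...,0]<14)&(h[...,1]>150)
q=P[m];r=cv2.minAreaRect(q[:,:2].astype(np.float32));print('lev',m.sum(),r,q.min(0),q.max(0))
x=q[:,:2]-[579.4,100.1];print('tilt',np.polyfit(np.hypot(*x.T),q[:,2],1))
cv2.imwrite('pics/top6.png',cv2.resize(i[130:280,190:350],(640,600)))
"
```

```text
[395.68878604 121.60470323 215.12039593] [ 0.11365116  0.20547227 -0.43625804]
232 ((571.6175537109375, 136.271240234375), (25.864669799804688, 63.93396759033203), 11.363935470581055) [[552.5999755859375, 165.10000610351562], [565.2000122070312, 102.4000015258789], [590.5999755859375, 107.5], [578.0, 170.1999969482422]] 53.822707826439455
((578.6932983398438, 111.16100311279297), (25.62893295288086, 106.5328369140625), 11.676054000854492) [[555.4000244140625, 160.6999969482422], [576.9000244140625, 56.400001525878906], [602.0, 61.599998474121094], [580.5, 165.89999389648438]]
lev 191 ((497.3490905761719, 93.39311218261719), (51.37458419799805, 219.79331970214844), 70.85165405273438) [385.10685702  36.27637751  89.62307782] [ 597.73445163  105.17480496 1005.68457036]
tilt [ 3.12933819 10.55653825]
```

View pics/m6.png

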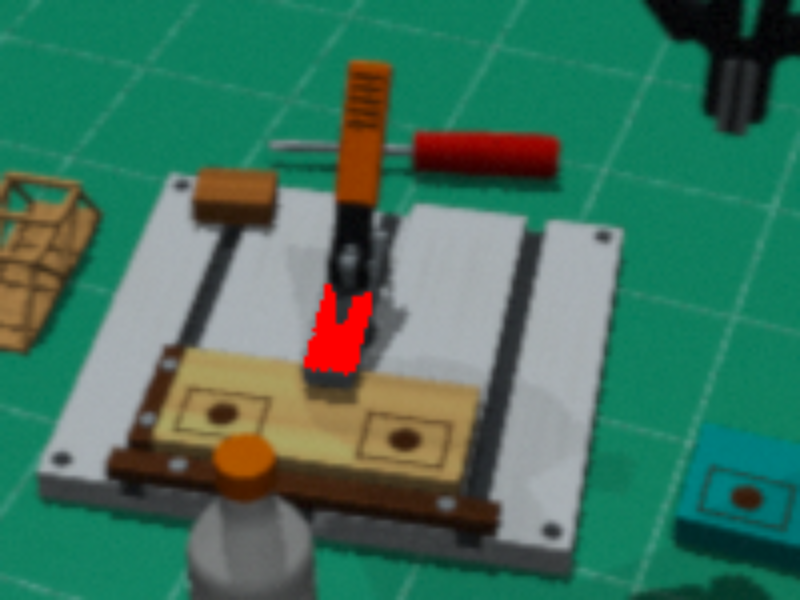

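View pics/top6.png

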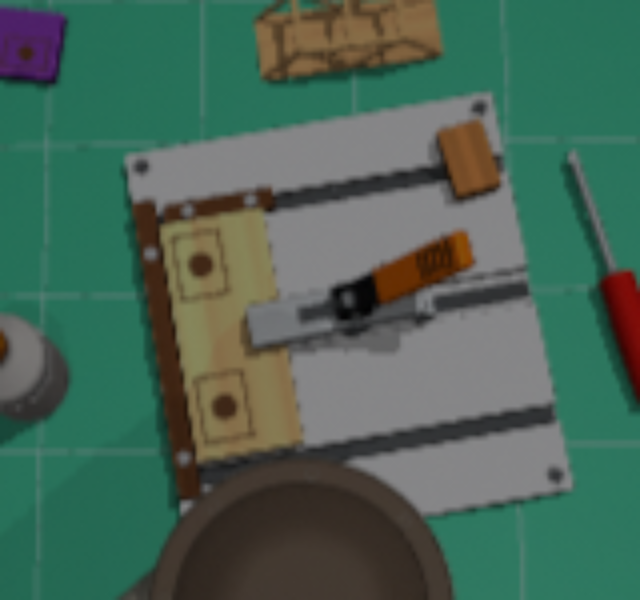

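The strap is square: 0.03 rad off in both views, and the lever is still up. The blank and bystanders are unmoved. I'll move above the lever.

Emit:
apply_moves(
  plan=[1,0.035,-0.01,0,2,1,0.07,-0.02,0,4,1,0.105,-0.03,0,5,1,0.14,-0.04,0,5,1,0.17,-0.047,-0.01,5,1,0.19,-0.051,-0.025,5,1,0.19,-0.051,-0.035,5,1,0.19,-0.051,-0.035,5],
)

```text
clock: 6.6
position: [585.4, 69.5, 170.3]
ee_rot: [0.771, -0.637, -0.002, 0.003]
contact_force: [-0.6, 0.4, -1.1]
gripper_width: 0.2
```

```bash
python3 -c "
from m import *
s=arm.read_state();print(s['position'],s['contact_force'])
d=arm.get_image('side');i=cv2.cvtColor(d['color'],cv2.COLOR_RGB2BGR)
P=pts(d);h=cv2.cvtColor(d['color'],cv2.COLOR_RGB2HSV);m=np.zeros(h.shape[:2],bool);m[140:215,240:310]=1
m&=(h[...,0]<14)&(h[...,1]>150)&(P[...,2]>75)&(P[...,2]<170)
q=P[m];c=q.mean(0);w=np.linalg.svd(q-c)[2][0];print(m.sum(),c,w,q.min(0),q.max(0))
cv2.imwrite('pics/s7.png',cv2.resize(i[100:250,190:390],(800,600)))
"
```

```text
[585.38888496  69.46816831 170.29536816] [-0.58638747  0.35547433 -1.08314116]
324 [585.60466496  67.40138023 119.89460967] [-0.12197624  0.62977684 -0.76713944] [573.31079138  43.28234921  90.69711529] [598.34399394  91.39246364 147.67093846]
```

View pics/s7.png

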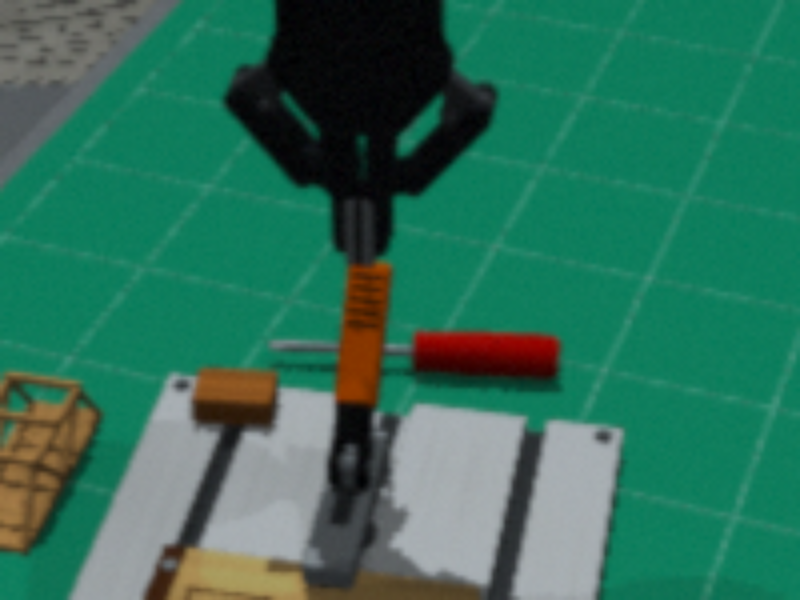

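The finger tip at about (362,250) is in line with the lever end at (370,268). The lever is 0.87 rad above level, so its joint value is about 0.09. I'll push down along its arc.

Emit:
apply_moves(
  plan=[1,0.0005,-0.002,-0.012,0,1,0.0005,-0.004,-0.024,0,1,0.001,-0.006,-0.036,0,1,0.001,-0.006,-0.0405,0,1,0.002,-0.0105,-0.0445,0,1,0.0035,-0.0165,-0.05,0,1,0.0045,-0.022,-0.056,0,1,0.0055,-0.027,-0.0625,0],
)

```text
clock: 7.32
position: [591.9, 43.7, 113.1]
ee_rot: [0.772, -0.636, 0.0, -0.001]
contact_force: [-1.5, 3.0, 1.3]
gripper_width: 0.1
```

```bash
cat >> m.py <<'E'
def side(tag):
    s=arm.read_state();print(s['clock'],s['position'],s['contact_force'])
    d=arm.get_image('side');i=cv2.cvtColor(d['color'],cv2.COLOR_RGB2BGR)
    P=pts(d);h=cv2.cvtColor(d['color'],cv2.COLOR_RGB2HSV);m=np.zeros(h.shape[:2],bool);m[140:215,240:310]=1
    m&=(h[...,0]<14)&(h[...,1]>150)&(P[...,2]>60)&(P[...,2]<170)
    m&=(P[...,0]<610)&(P[...,0]>560)
    q=P[m];c=q.mean(0);w=np.linalg.svd(q-c)[2][0];print(m.sum(),c,w,q.min(0),q.max(0))
    cv2.imwrite(f'pics/{tag}.png',cv2.resize(i[100:250,190:390],(800,600)))
E
python3 -c "
from m import *
side('s8')"
```

```text
7.3167 [591.85105132  43.67552075 113.11053643] [-1.48413739  2.99668716  1.34839589]
180 [586.26790163  62.39011258  97.80297701] [-0.1409681   0.81498307 -0.56207703] [574.65935128  40.36980305  86.09981514] [598.43881136  82.84875685 162.13502386]
```

View pics/s8.png

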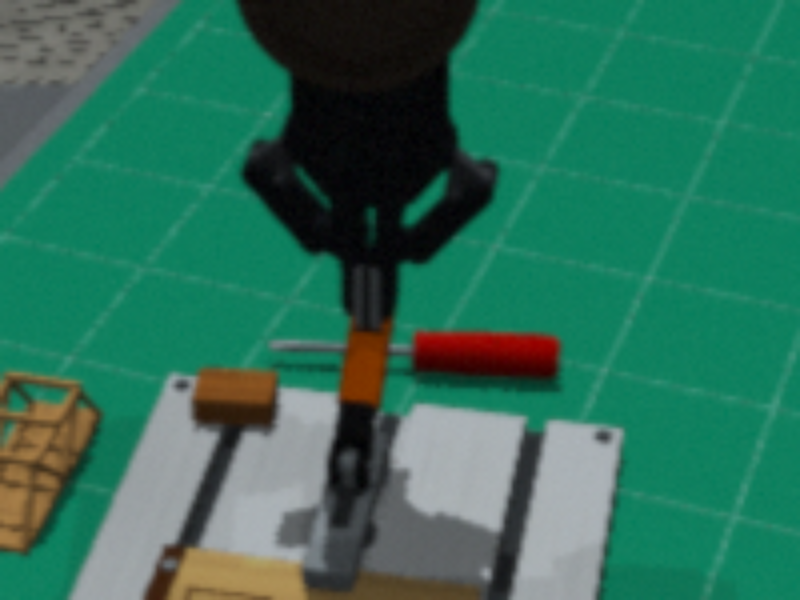

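Emit:
apply_moves(
  plan=[1,0.0008,-0.004,-0.007,0,1,0.0015,-0.0075,-0.0145,0,1,0.002,-0.0105,-0.022,0,1,0.0025,-0.012,-0.03,0,1,0.0025,-0.0125,-0.034,0,1,0.0025,-0.0135,-0.037,0,1,0.0025,-0.0135,-0.0385,0,1,0.0025,-0.0135,-0.0385,0],
)

```text
clock: 8.03
position: [594.4, 30.1, 74.2]
ee_rot: [0.772, -0.636, 0.0, -0.0]
contact_force: [0.8, -1.0, 2.3]
gripper_width: -0.1
```

```bash
python3 -c "
from m import *
side('s9')"
```

```text
8.0333 [594.36946567  30.0884843   74.22406691] [ 0.78841686 -0.97622406  2.2568923 ]
119 [586.20073851  57.52065934  73.92508916] [ 0.18771497 -0.98215175  0.01187563] [573.92549722  31.98629942  67.40000363] [599.97965235  78.70351176  81.39857609]
```

View pics/s9.png

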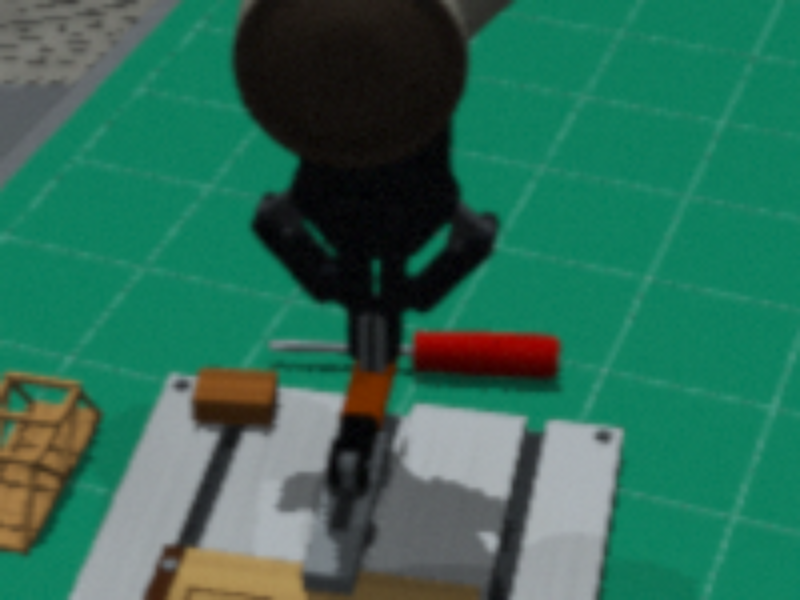

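It is about level (0.01 rad), but the force is only 2 N. I'll press gently on until the dead stop shows.

Emit:
apply_moves(
  plan=[1,0,0,-0.0008,0,1,0,0,-0.0015,0,1,0,0,-0.002,0,1,0,0,-0.002,0],
)

```text
clock: 8.42
position: [594.3, 30.2, 73.6]
ee_rot: [0.772, -0.636, 0.0, -0.0]
contact_force: [-0.6, -1.1, 7.6]
gripper_width: -0.1
```

Emit:
apply_moves(
  plan=[1,0,0,-0.001,0,1,0,0,-0.002,0,1,0,0,-0.003,0,1,0,0,-0.003,0],
)

```text
clock: 8.75
position: [594.8, 30.1, 72.9]
ee_rot: [0.772, -0.635, 0.001, -0.0]
contact_force: [-3.5, -2.7, 17.8]
gripper_width: 0.3
```

The force rose to 18 N with almost no travel, so the lever is at the dead stop. I'll lift off and clear the view.

Emit:
apply_moves(
  plan=[1,0,0,0.003,0,1,0,0,0.01,0,1,0,0,0.03,0,1,0,0,0.065,0,1,0,0,0.1,0,1,-0.02,0,0.13,0,1,-0.055,0,0.14,0,1,-0.09,0,0.14,0],
)

```text
clock: 9.42
position: [504.4, 31.0, 211.6]
ee_rot: [0.772, -0.636, 0.001, -0.002]
contact_force: [-0.6, 0.8, 0.3]
gripper_width: 0.0
```

Emit:
apply_moves(
  plan=[1,-0.035,-0.01,0,0,1,-0.07,-0.02,0,0,1,-0.1,-0.03,0,0,1,-0.11,-0.03,0,0,1,-0.11,-0.03,0,0],
)

```text
clock: 9.83
position: [390.9, -0.2, 209.1]
ee_rot: [0.772, -0.636, -0.001, 0.0]
contact_force: [1.0, 0.6, 0.7]
gripper_width: -0.3
```

```bash
python3 -c "
from m import *
side('s10');strap('m10')
d=arm.get_image('top');P=pts(d);i=cv2.cvtColor(d['color'],cv2.COLOR_RGB2BGR)
h=cv2.cvtColor(d['color'],cv2.COLOR_RGB2HSV)
S=np.zeros(h.shape[:2],bool);S[140:285,205:345]=1
m=S&(P[...,2]>44)&(P[...,2]<60)&(h[...,1]<40)&(h[...,2]>90)
r=cv2.minAreaRect(P[m][:,:2].astype(np.float32));print('strap',r)
m=S&(P[...,2]>30)&(P[...,2]<40)&(h[...,1]>40)&(h[...,2]>130)&(h[...,0]>14)&(h[...,0]<35)
_,lab,st,_=cv2.connectedComponentsWithStats(m.astype(np.uint8));k=1+st[1:,4].argsort()[::-1][:2];print(st[k])
r=cv2.minAreaRect(P[np.isin(lab,k)][:,:2].astype(np.float32));print('blank',r)
cv2.imwrite('pics/top10.png',cv2.resize(i[110:290,160:370],(700,600)))
"
```

```text
9.8333 [ 3.90930099e+02 -2.22188184e-01  2.09062278e+02] [0.98771343 0.63443785 0.66957911]
36 [582.54318306  51.73238556  73.74522261] [-0.11484443  0.99327472  0.01469997] [572.43231586  11.61746969  70.26623206] [596.48845883  80.51147064  76.20662564]
199 ((571.3062133789062, 137.60414123535156), (25.37162971496582, 63.51075744628906), 11.916399955749512) [[552.2999877929688, 166.10000610351562], [565.5, 103.9000015258789], [590.2999877929688, 109.19999694824219], [577.2000122070312, 171.3000030517578]] 51.79388120624617
strap ((576.5575561523438, 121.65420532226562), (25.81916618347168, 88.20539093017578), 12.001379013061523)
[[231 183  35  61 785]
 [241 224  11  15  78]]
blank ((567.03857421875, 175.2928466796875), (145.73680114746094, 62.604705810546875), 9.48343563079834)
```

View pics/m10.png

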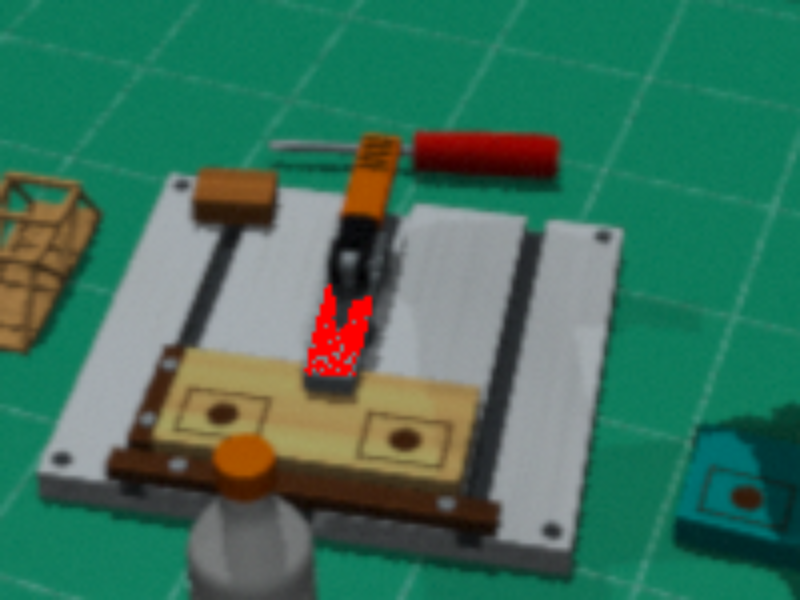

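View pics/top10.png

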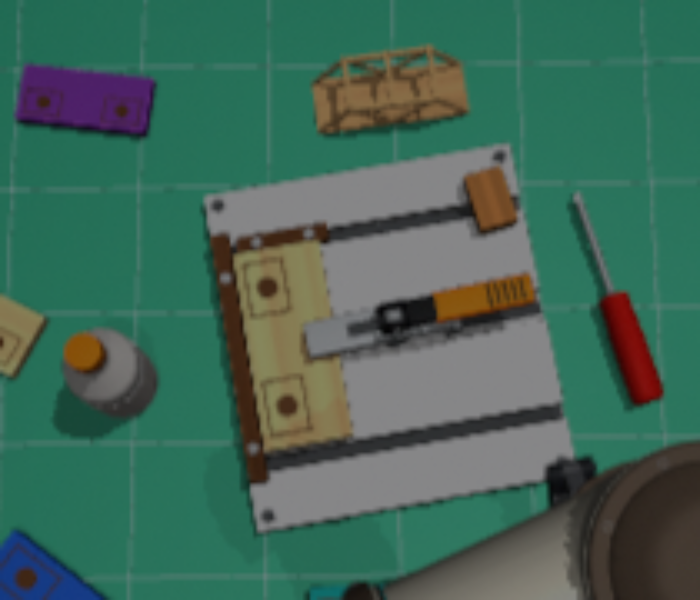

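The strap is square (0.04 rad), the lever is level (about 0.015 rad), and the nose is 2 mm lower on the wood. The blank has shifted less than 0.5 mm and the bystanders are in place. Handing in.

```bash
python3 -c "
from bench import arm
print(arm.job_done())"
```

```text
the job is handed in; nothing more can be done
None
```

I handed the job in at about 10 s on the robot clock, with the strap swung square over the blank and the cam lever fully down. No verdict came back.

I swung the strap round with the back of the shut fingers. I then backed off, checked it, and pushed the lever down along its arc until the force rose to 18 N with almost no further travel, which is the dead stop.

| Check after lifting off | Result | Limit |
|---|---|---|
| Strap off square | about 0.04 rad | 0.17 rad |
| Lever off level | about 0.015 rad | 0.08 rad |
| Blank shift | under 0.5 mm | 6 mm |

- **Clamping force:** I could not measure it directly. The nose sits about 2 mm lower than when loose, which agrees with its pad resting on the wood.
- **Bystanders:** the offcut, glue, driver and bridge look unmoved in the images, but I did not measure them.
- **Disagreement:** the strap angle came out up to 1° different between methods. No check failed.

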